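# Find the binding belt idler and set it in the press block

## Robot

A 6-joint arm with a two-finger parallel gripper is mounted at the origin on a cart in front of the work surface, level with it; the furniture and walls round the work are solid. World frame = base frame: x ahead of the robot, y to its left, z up, the work surface at z = 0. Lengths are in m, angles in rad, forces in N, time in s.
With the tool pointing down it reaches from about 0.325 to 0.9 m from the base axis. Payload 6.1 kg.
Tool frame: the origin (TCP) lies between the finger pads; the fingertips stand 25 mm ahead of it and the grasp point (between the pads) lies 6 mm ahead of it; z points along the fingers, y is the line along which they close (so a half turn about z gives the same grasp; the last joint's range is limited). The gripper opens to 85 mm and grips with 20 to 120 N. Pads are 22 mm wide; open, the fingers measure 114 mm over their backs; the gripper's body (76 mm by 85 mm) begins 54 mm behind the grasp point. The pads swing forward as they close: fully open they stand 13 mm farther back than shut.
Start: joints at [-0.126, 0.22, 1.526, -0, 1.395, -0.126], TCP at [0.625, -0, 0.256] pointing down, gripper open.
Joint ranges: [-2.98, 2.98], [-0.91, 2.08], [0.09, 2.57], [-1.24, 4.39], [0.2, 2.65], [-2.68, 2.68]. Speed limits (rad/s): [2.57, 2.57, 3.01, 3.14, 3.14, 3.14].

## Interface

Orientations are given as a unit quaternion [x, y, z, w].
In Python, from workcell import arm, read_camera gives the robot as it stands.
- The arm moves only by the tool send_rows, never from a script. Its argument "steps" is a list of rows, each a list of 4 numbers: the shift along the world's x, y, z in mm, then the turn about the world's z in degrees. In form: [[dx, dy, dz, turn], ...]. A call has 1 to 10 rows; each row shifts and turns the commanded pose from where the row before left it; what a row does not reach is not made up. A row lasts 1/10 s, in which the tool goes at most 50 mm and 8.59 degrees, less where a joint would pass 70% of its speed; a pose out of reach is approached as far as the arm can. A call with a gripper value outside its range is refused whole. "claw" is the opening in per cent of the stroke, from 0 (shut) to 100 (fully open), set as the call begins (left out, the last holds). The fingers move at their own pace and stop on an object; "squeeze" is the grip in N (left out, the last holds). Time passes only in rows, so rows that do not move let the fingers close. It gives the time, the measured TCP pose, the force, the opening and the grip force at its end, in the units of the state.
- arm.get_obs(): the state, without advancing time (a new reading comes with each control period).
- read_camera(name): name is "scene" or "side" or "wrist"; returns a dict with "image" (400x640x3 uint8, red, green, blue), "z_map" (400x640 float32, m along the optical axis (not along the pixel's ray), 0 where there is no reading), "fx", "fy", "cx", "cy" (pixels), "camera_from_world" (4x4, takes a point from world to camera coordinates); the wrist camera has in their place "tool_from_camera" (4x4, takes a point from camera to tool coordinates, whose origin is the TCP and whose axes are the flange's). Camera axes: x right, y down, z forward; pixel columns grow to the right and rows downward; lengths in m; the calibration is good to about 2 mm. A picture is of the moment at which its call begins: read the wrist's pose just before it.
- arm.finish_job(): hands the job in; it is judged then, once.
The state is a dict: "time_s": time; "qpos": joint angles; "qd": joint speeds; "effort": joint torques, N m; "eef_pos": TCP position; "ee_rot": TCP orientation; "wrist_force": force on the tool from outside, world axes, zero at the start; "torque": the same for the moment, N m; "gripper_width": opening from 0.0 (shut) to 1.0 (fully open); "grip_force": force on a finger pad.
Only numpy, scipy, OpenCV 4.12 (cv2) and the standard library are available. Lean on these libraries where they do the work, as an engineer would, in place of code of your own. Each camera call takes 0.05 s, during which the arm holds its last target. There are 200 camera calls.

## Task

Three spare belt idlers for the printer stand in the plywood rack. Turn each wheel between the fingers in its nest, on by about a quarter turn or until it catches, and leave it turned, to feel how it runs, without forcing a wheel or wrenching the idler against its nest. One of them binds: when all three have been tried, lift that idler out and seat it fully home in the empty nest of the aluminium press block, leaving the two that run freely seated in the rack and the printed samples on the desk where they are.

Things in the scene. Friction and masses are not known exactly. Their poses are not given: they have to be found in the camera images.
- rack: plywood rack fixed to the desk, 84 x 255 x 20 mm; origin at the centre of its underside, x across the row, y along it. Three nests at y = -85, 0 and +85 mm, each 59 mm (x) by 43 mm (y), 10 mm deep, mouths chamfered, at z = 20 mm; an idler stands in each
- press_block: bed of the bearing press: aluminium block fixed to the desk, 92 x 84 x 20 mm; origin at the centre of its underside. One nest like those of the rack at its centre (59 mm along x, 43 mm along y, 10 mm deep, chamfered), empty at the start. The 3-D printer on the desk to the right of the work is 0.39 m tall
- block_nest (a point): centre of the floor of the press block's nest, 10 mm above the desk; its axes are those of the block
- idler_1: loose belt idler, 0.25 kg: white printed base 56 (x) x 40 (y) x 14 mm, flanged aluminium pulley on an upright axle at its centre: 44 mm across, spanning z = 24 to 42 mm, screw head up to z = 48.5 mm. Origin: centre of the base's underside, z up. Seated, the underside lies on the nest floor with 1.5 mm play each side; the base goes in either way round
- idler_2: like idler_1; the three look alike, and any of them may be the one that binds. A light grip of about 8 N on the rim is enough to turn any of the wheels up to the catch
- idler_3: like idler_1
- cone: printed white cone standing on the desk, 65 mm wide, 68 mm tall; leave alone
- teapot: small printed white teapot, 67 x 102 x 43 mm; leave alone
- hood: small printed arched hood, 36 x 54 x 27 mm; leave alone
- wheel_1 (a joint): angle of the wheel of idler_1 about its axle, counted over full turns, positive counter-clockwise seen from above, at the start within 0.1 rad of 0. A free wheel turns endlessly at about 0.01 N m; the one that binds drags at 0.05 to 0.1 N m and catches solid (0.2 N m and rising) 0.25 to 0.8 rad from its start, either way. Wheels stay where they are left
- wheel_2 (a joint): the same for idler_2
- wheel_3 (a joint): the same for idler_3
Things that resemble listed ones, but are neither listed nor needed, are in the scene too. What is shaped like the idler_3 but red is not meant.

How it is judged:
On the way:
1. with all three idlers in the rack, each wheel has been turned: two of them past 1 rad from zero, the third past 0.15 rad ((((value of joint wheel_2 above 1 rad or value of joint wheel_2 below -1 rad) and (value of joint wheel_3 above 1 rad or value of joint wheel_3 below -1 rad) and (value of joint wheel_1 above 0.15 rad or value of joint wheel_1 below -0.15 rad)) or ((value of joint wheel_1 above 1 rad or value of joint wheel_1 below -1 rad) and (value of joint wheel_3 above 1 rad or value of joint wheel_3 below -1 rad) and (value of joint wheel_2 above 0.15 rad or value of joint wheel_2 below -0.15 rad)) or ((value of joint wheel_1 above 1 rad or value of joint wheel_1 below -1 rad) and (value of joint wheel_2 above 1 rad or value of joint wheel_2 below -1 rad) and (value of joint wheel_3 above 0.15 rad or value of joint wheel_3 below -0.15 rad))) and distance of each of idler_1, idler_2, idler_3 from where it was at the start of the episode below 0.006 m and angle between each of idler_1, idler_2, idler_3's own z axis and vertical below 0.06 rad), for 0.1 s.
At the end, for the whole second after the job is handed in: The binding idler sits home in the block's nest (underside within 2.5 mm of the floor, centred within 4 mm, square within 0.12 rad, upright, at rest); the other two sit upright in their rack nests, wheels left turned past 1 rad from zero, as only free ones can be (((horizontal distance between idler_1 and block_nest below 0.004 m and z of idler_1 in the frame of block_nest between -0.002 and 0.0025 m and angle between the x axis of idler_1 and the x axis of block_nest, either way round below 0.12 rad and angle between each of idler_1, idler_2, idler_3's own z axis and vertical below 0.06 rad and linear speed of idler_1 below 0.01 m/s and distance of each of idler_2, idler_3 from where it was at the start of the episode below 0.006 m and (value of joint wheel_2 above 1 rad or value of joint wheel_2 below -1 rad) and (value of joint wheel_3 above 1 rad or value of joint wheel_3 below -1 rad)) or (horizontal distance between idler_2 and block_nest below 0.004 m and z of idler_2 in the frame of block_nest between -0.002 and 0.0025 m and angle between the x axis of idler_2 and the x axis of block_nest, either way round below 0.12 rad and angle between each of idler_2, idler_1, idler_3's own z axis and vertical below 0.06 rad and linear speed of idler_2 below 0.01 m/s and distance of each of idler_1, idler_3 from where it was at the start of the episode below 0.006 m and (value of joint wheel_1 above 1 rad or value of joint wheel_1 below -1 rad) and (value of joint wheel_3 above 1 rad or value of joint wheel_3 below -1 rad)) or (horizontal distance between idler_3 and block_nest below 0.004 m and z of idler_3 in the frame of block_nest between -0.002 and 0.0025 m and angle between the x axis of idler_3 and the x axis of block_nest, either way round below 0.12 rad and angle between each of idler_3, idler_1, idler_2's own z axis and vertical below 0.06 rad and linear speed of idler_3 below 0.01 m/s and distance of each of idler_1, idler_2 from where it was at the start of the episode below 0.006 m and (value of joint wheel_1 above 1 rad or value of joint wheel_1 below -1 rad) and (value of joint wheel_2 above 1 rad or value of joint wheel_2 below -1 rad)))); the robot touches nothing.
It fails at once if an idler is wrenched or pressed against the rack with more than 25 N (contact force between any of idler_1, idler_2, idler_3 and rack above 25 N).
It fails at once if an idler is pressed against the press block with more than 25 N (contact force between any of idler_1, idler_2, idler_3 and press_block above 25 N).
It fails at once if the teapot, cone or hood is pushed more than 15 mm (distance of any of teapot, cone, hood from where it was at the start of the episode above 0.015 m).
It also fails if it takes over 72 s, if anything falls off the work surface, if the arm or the gripper's body presses on something with over 40 N, if the wrist force passes 120 N, or if a joint passes its speed limit or range.

## Working session

There is one attempt and no reset: what is moved stays moved. The work goes in short steps, Python scripts to look and compute and a tool call to move; the robot and the scene stay as the last step left them, time stands still between calls to the robot, and variables do not carry over. Pictures are saved under pics/ and viewed, at most 10 in all, crops included, and the job is handed in when it is done.

Besides the shell and the picture viewer there is one more tool, called as name([rows], argument=value, ...), one row to a line, values as JSON. send_rows: Moves the arm, as the interface text tells. Its arguments: {"type":"object","properties":{"steps":{"type":"array","items":{"type":"array","items":{"type":"number"}}},"claw":{"type":"number"},"squeeze":{"type":"number"}},"required":["steps"]}

```bash
ls; mkdir -p pics; cat > h.py <<'E'
import numpy as np, cv2
from workcell import arm, read_camera
from scipy.spatial.transform import Rotation as R
def cam(name):
    o=arm.get_obs(); d=read_camera(name)
    if name=="wrist":
        T=np.eye(4);T[:3,:3]=R.from_quat(o["ee_rot"]).as_matrix();T[:3,3]=o["eef_pos"]
        d["W"]=T@d["tool_from_camera"]
    else: d["W"]=np.linalg.inv(d["camera_from_world"])
    return d
def save(d,fn): cv2.imwrite("pics/"+fn,d["image"][:,:,::-1])
def plane(d,u,v,z):
    r=d["W"][:3,:3]@np.array([(u-d["cx"])/d["fx"],(v-d["cy"])/d["fy"],1]);c=d["W"][:3,3]
    return c+r*(z-c[2])/r[2]
def cloud(d):
    z=d["z_map"];v,u=np.mgrid[:z.shape[0],:z.shape[1]]
    p=np.stack([(u-d["cx"])/d["fx"]*z,(v-d["cy"])/d["fy"]*z,z],-1)
    return p@d["W"][:3,:3].T+d["W"][:3,3]
E
python3 - <<'E'
from h import *
o=arm.get_obs();print(o)
for n in("scene","wrist"):
    d=cam(n);save(d,n+"0.png");np.savez(""+n+"0.npz",**d);print(n,d["W"].round(3).tolist(),d["fx"])
E
```

```text
pics
{'time_s': 0.0, 'qpos': array([-1.26076582e-01,  2.21222434e-01,  1.52762073e+00,  1.21345660e-05,
        1.39470252e+00, -1.26114349e-01]), 'qd': array([-0.00112416, -0.00179945,  0.00087229,  0.00115749, -0.00187184,
       -0.00078466]), 'effort': array([-5.06932320e-04, -4.96913910e+01, -3.89390445e+01, -4.46828235e-04,
        1.12446505e-02,  2.49123751e-06]), 'eef_pos': array([6.24439241e-01, 8.56045015e-05, 2.55196397e-01]), 'ee_rot': array([ 7.07093847e-01,  7.07119041e-01, -5.93458745e-04, -7.75514710e-04]), 'wrist_force': array([ 0.25148859, -0.19745333,  0.22044447]), 'torque': array([0.02728632, 0.00446929, 0.04387108]), 'grip_force': 0.0, 'gripper_width': 1.0027518611259378}
scene [[-0.816, -0.436, 0.379, 0.128], [-0.578, 0.608, -0.544, 0.973], [0.007, -0.663, -0.749, 0.984], [0.0, 0.0, 0.0, 1.0]] 467.0086184567849
wrist [[1.0, -0.0, -0.002, 0.624], [-0.001, -0.961, -0.276, 0.071], [-0.002, 0.276, -0.961, 0.372], [0.0, 0.0, 0.0, 1.0]] 324.5002439899694
```

View pics/scene0.png

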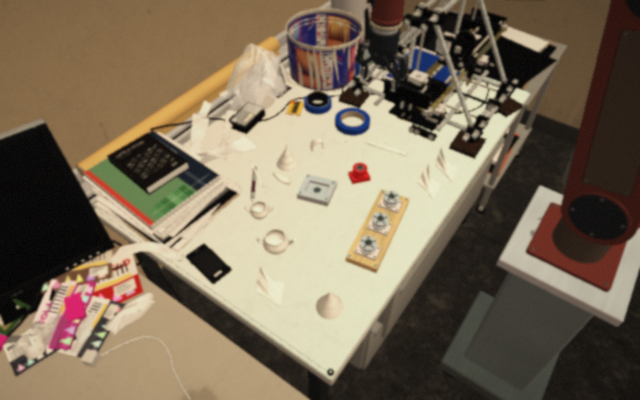

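View pics/wrist0.png

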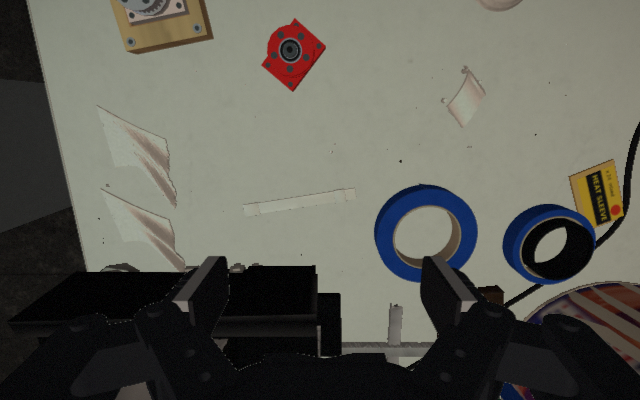

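```bash
python3 - <<'E'
from h import *
d=dict(np.load("scene0.npz"))
for n,u,v,z in(("i1",392,199,.06),("i2",380,221,.06),("i3",368,245,.06),("block",318,188,.02),("red",360,170,.04),("cone",329,305,.03),("cone2",286,158,.03),("teapot?",274,240,.02),("hood?",317,144,.01)):
    p=plane(d,u,v,z);P=cloud(d)[v,u];print(n,p.round(3),P.round(3))
E
```

```text
i1 [0.449 0.193 0.06 ] [0.45  0.188 0.055]
i2 [0.436 0.276 0.06 ] [0.44  0.268 0.05 ]
i3 [0.422 0.358 0.06 ] [0.424 0.352 0.052]
block [0.653 0.244 0.02 ] [0.656 0.24  0.014]
red [0.586 0.132 0.04 ] [0.583 0.137 0.045]
cone [0.415 0.533 0.03 ] [0.413 0.535 0.036]
cone2 [0.795 0.209 0.03 ] [0.79  0.215 0.038]
teapot? [0.638 0.458 0.02 ] [0.647 0.449 0.004]
hood? [0.77  0.087 0.01 ] [0.775 0.081 0.003]
```

send_rows([
  [-12,40,0,0],
  [-12,40,0,0],
  [-12,40,0,0],
  [-12,40,0,0],
  [-12,40,0,0],
  [-12,40,0,0],
  [-13,40,0,0],
  [0,0,0,0],
  [0,0,0,0],
])

```text
time_s: 1.0
eef_pos: [0.5393, 0.2807, 0.2557]
ee_rot: [0.706, 0.708, -0.001, -0.0]
wrist_force: [-0.0, 0.0, -0.7]
gripper_width: 0.999
grip_force: 0.0
```

```bash
python3 - <<'E'
from h import *
d=cam("wrist");save(d,"w1.png");np.savez("w1.npz",**d);print(arm.get_obs()["eef_pos"])
E
```

```text
[0.53981093 0.279758   0.25582491]
```

View pics/w1.png

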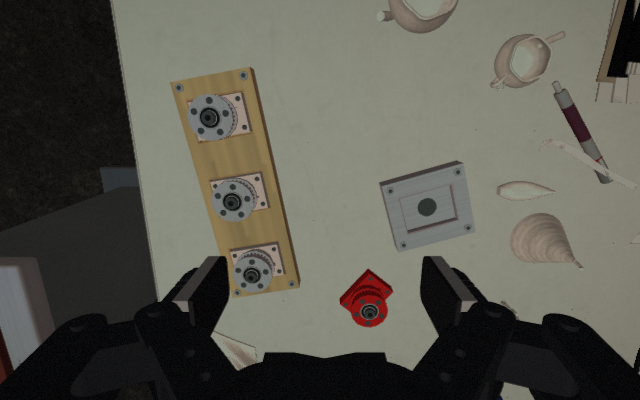

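This shows the rack with the three silver idlers at (211,117), (233,201), (252,274), the press block with its empty nest at (428,205). Candidates to confuse: only the red idler at (370,305) off the rack – excluded by colour.

```bash
cat > meas.py <<'E'
from h import *
def rect(mask):
    # mask of image -> largest contour
    c=max(cv2.findContours(mask.astype(np.uint8),cv2.RETR_EXTERNAL,cv2.CHAIN_APPROX_NONE)[0],key=cv2.contourArea)
    return c[:,0,:]
def wheels(d):
    P=cloud(d);m=((P[...,2]>.047)&(P[...,2]<.057)&(P[...,0]<.55)).astype(np.uint8)
    out=[]
    for c in cv2.findContours(m,cv2.RETR_EXTERNAL,cv2.CHAIN_APPROX_NONE)[0]:
        if cv2.contourArea(c)<300: continue
        w=np.array([plane(d,u,v,.052)[:2] for u,v in c[:,0]],np.float32)
        (x,y),r=cv2.minEnclosingCircle(w); e=cv2.fitEllipse(w); out.append((x,y,r,e))
    return out
E
python3 - <<'E'
from meas import *
d=dict(np.load("w1.npz"))
for w in wheels(d): print(np.round(w[:3],4),w[3])
P=cloud(d);hsv=cv2.cvtColor(d["image"],cv2.COLOR_RGB2HSV)
z=P[...,2]
for n,c in(("rack",(.436,.276)),("block",(.653,.244))):
    m=(z>.013)&(z<.06)&(np.abs(P[...,0]-c[0])<.085)&(np.abs(P[...,1]-c[1])<.16)
    if n=="rack": m&=((z<.03)&(hsv[...,1]>60))
    else: m&=(z<.026)
    k=rect(cv2.morphologyEx(m.astype(np.uint8),cv2.MORPH_CLOSE,np.ones((9,9))))
    w=np.array([plane(d,u,v,.02)[:2] for u,v in k],np.float32)
    print(n,cv2.minAreaRect(w))
# block by grey nest hole floor
m=(z>.003)&(z<.0145)&(np.abs(P[...,0]-.653)<.035)&(np.abs(P[...,1]-.244)<.03)
k=rect(m);print("nest floor",cv2.minAreaRect(np.array([plane(d,u,v,.01)[:2] for u,v in k],np.float32)),np.median(z[m]))
for r in d["z_map"][185:230:5,395:465:6]: pass
for v in range(160,255,8): print((z[v,376:480:8]*1000).round().astype(int))
E
```

```text
[0.4587 0.1782 0.0224] ((0.4589540958404541, 0.17816613614559174), (0.04242624714970589, 0.04339095205068588), 152.38047790527344)
[0.4438 0.2616 0.0222] ((0.4439714550971985, 0.26143956184387207), (0.042502857744693756, 0.042930588126182556), 145.86813354492188)
[0.429  0.345  0.0221] ((0.42896512150764465, 0.34482067823410034), (0.04263601079583168, 0.042936764657497406), 92.23384857177734)
rack ((0.44443279504776, 0.26139768958091736), (0.08552829921245575, 0.2546061873435974), 10.197834014892578)
block ((0.6571887135505676, 0.24424958229064941), (0.09267443418502808, 0.08610448986291885), 16.478866577148438)
nest floor ((0.6600354313850403, 0.2412583827972412), (0.05929085239768028, 0.04270867630839348), 16.898216247558594) 0.009876972695421149
[-1  0  1  0  1 -1  0  0  1 -1 -1 -1  1]
[ 0  0  0 -1  1 -1 -1  4 15 21 19 18 -1]
[-1  1 -2  1 11 19 20 19 19 19 20 20  0]
[ 0 14 20 19 20 19 20 19 19 20 20 20 -1]
[ 0 20 22 20 19 20 10 10  9 10 20 19 -2]
[-1 11 20 10  9 10 11 11  9 10 20 20  0]
[ 0  0 20 18  8 11 10 10  9 10 18 20 -1]
[-1 -1 18 19 11  9  9  9 10 10 14 19 19]
[ 0  0 19 20 10 11  9 12 18 20 21 20 20]
[ 1  1  9 20 16 19 20 18 21 19 21 21 21]
[ 0  0  0 20 20 19 20 20 20  1 -1  1 -2]
[-1  0  0 20 19  1  0  0 -1  0  0  0  0]
```

send_rows([
  [-9,-2,0,8],
  [-9,-2,0,8],
  [-9,-2,0,8],
  [-9,-2,0,8],
  [-9,-2,0,8],
  [-9,-2,0,8],
  [-9,-2,0,8],
  [-9,-2,0,8],
  [-9,-2,0,8],
  [-9,-2,0,8],
], claw=68, squeeze=20)

```text
time_s: 2.05
eef_pos: [0.4503, 0.2583, 0.2562]
ee_rot: [0.086, 0.996, -0.0, -0.0]
wrist_force: [0.7, -0.3, -0.3]
gripper_width: 0.68
grip_force: 0.0
```

send_rows([
  [0,0,0,0],
  [0,0,0,0],
  [0,0,0,0],
])

```text
time_s: 2.35
eef_pos: [0.4507, 0.2594, 0.2563]
ee_rot: [0.089, 0.996, -0.0, 0.0]
wrist_force: [-0.9, 0.2, -0.5]
gripper_width: 0.677
grip_force: 0.0
```

```bash
python3 - <<'E'
from meas import *
d=cam("wrist");save(d,"w2.png");np.savez("w2.npz",**d)
o=arm.get_obs();print(o["eef_pos"],R.from_quat(o["ee_rot"]).as_matrix().round(3),o["torque"],o["wrist_force"],o["qpos"])
for w in wheels(d): print(np.round(w[:3],4),w[3])
E
```

```text
[0.45058856 0.25961636 0.2563024 ] [[-0.984  0.177  0.   ]
 [ 0.177  0.984 -0.   ]
 [-0.    -0.    -1.   ]] [ 0.02930213 -0.02601763  0.03855744] [ 0.39452145 -0.24935599 -0.79824271] [ 3.71052981e-01 -3.21408538e-02  1.79746715e+00 -1.10862731e-04
  1.37611484e+00 -1.02217615e+00]
[ 0.5094 -0.0986  0.0429] ((0.509861409664154, -0.09669404476881027), (0.021997125819325447, 0.07591807842254639), 91.82051086425781)
[0.4585 0.178  0.0222] ((0.45832860469818115, 0.17796070873737335), (0.04239273443818092, 0.04301368072628975), 35.50680160522461)
[0.4433 0.2614 0.022 ] ((0.44333159923553467, 0.2612340450286865), (0.04248085618019104, 0.04260688275098801), 88.44869995117188)
[0.4285 0.3445 0.0219] ((0.42846935987472534, 0.3445737659931183), (0.04242481291294098, 0.042799171060323715), 167.14541625976562)
```

View pics/w2.png

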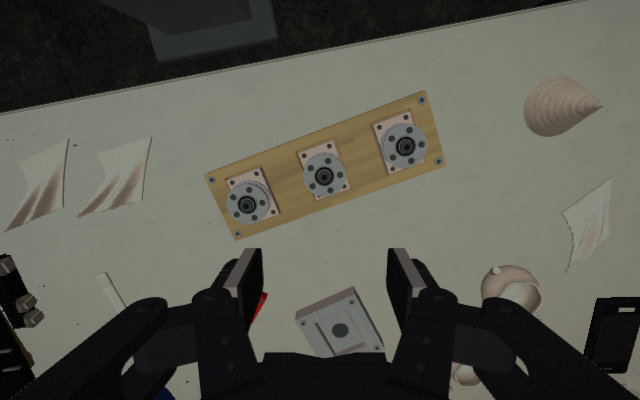

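Three silver idlers at (247,204), (324,176), (404,146), block at (340,325); both views agree within 0.6 mm. Descending on the middle wheel.

send_rows([
  [-7,2,-30,0],
  [0,0,-40,0],
  [0,0,-40,0],
  [0,0,-40,0],
  [0,0,-25,0],
  [0,0,-15,0],
  [0,0,-9,0],
  [0,0,0,0],
  [0,0,0,0],
  [0,0,0,0],
])

```text
time_s: 3.4
eef_pos: [0.4441, 0.2624, 0.0586]
ee_rot: [0.087, 0.996, 0.001, 0.001]
wrist_force: [0.8, 0.3, -0.3]
gripper_width: 0.679
grip_force: 0.0
```

send_rows([
  [-0.5,-1,-4,0],
  [0,0,0,0],
  [0,0,0,0],
])

```text
time_s: 3.7
eef_pos: [0.4425, 0.261, 0.0534]
ee_rot: [0.087, 0.996, 0.0, 0.0]
wrist_force: [0.2, -0.0, 0.4]
gripper_width: 0.68
grip_force: 0.0
```

send_rows([
  [0,0,0,0],
  [0,0,0,0],
  [0,0,0,0],
  [0,0,0,0],
  [0,0,0,0],
  [0,0,0,0],
], claw=40, squeeze=20)

```text
time_s: 4.3
eef_pos: [0.4426, 0.261, 0.0536]
ee_rot: [0.087, 0.996, -0.0, 0.0]
wrist_force: [-1.5, -2.3, 5.9]
gripper_width: 0.501
grip_force: 20.8
```

```bash
cat > s.py <<'E'
from workcell import arm
o=arm.get_obs()
for k in("time_s","eef_pos","wrist_force","torque","gripper_width","grip_force"):print(k,o[k])
E
python3 s.py
```

```text
time_s 4.3
eef_pos [0.44260119 0.26096175 0.05358199]
wrist_force [-1.53768023 -2.3237338   5.9267042 ]
torque [-0.3321525   0.33390553  0.01783176]
gripper_width 0.5006675181300073
grip_force 20.81978291273117
```

send_rows([
  [0,0,0.5,-2],
  [0,0,0,-4],
  [0,0,0,-4],
])

```text
time_s: 4.6
eef_pos: [0.4425, 0.2612, 0.0536]
ee_rot: [0.175, 0.985, 0.0, 0.0]
wrist_force: [1.3, 0.6, 0.5]
gripper_width: 0.506
grip_force: 20.7
```

```bash
python3 s.py
```

```text
time_s 4.6
eef_pos [0.44253928 0.26121919 0.05361327]
wrist_force [1.29268624 0.57581957 0.46942569]
torque [ 0.09356722 -0.00481021 -0.02190545]
gripper_width 0.5056342008755026
grip_force 20.68187177181244
```

send_rows([
  [0,0,0,-4],
  [0,0,0,-4],
  [0,0,0,-4],
])

```text
time_s: 4.9
eef_pos: [0.4427, 0.2614, 0.0537]
ee_rot: [0.277, 0.961, 0.001, 0.0]
wrist_force: [1.4, 1.7, -0.4]
gripper_width: 0.505
grip_force: 20.7
```

```bash
python3 s.py|grep -E "torq|wrist"
```

```text
wrist_force [ 1.35080829  1.72642215 -0.38118678]
torque [ 0.19291061 -0.04072016 -0.01110825]
```

send_rows([
  [0,0,0,-4],
  [0,0,0,-4],
  [0,0,0,-4],
])

```text
time_s: 5.2
eef_pos: [0.4427, 0.2613, 0.0536]
ee_rot: [0.376, 0.927, 0.001, 0.0]
wrist_force: [1.9, 1.4, -0.7]
gripper_width: 0.504
grip_force: 20.7
```

```bash
python3 s.py|grep -E "torq|wrist"
```

```text
wrist_force [ 1.93146895  1.40324435 -0.69276622]
torque [ 0.18916157 -0.05421591 -0.04004477]
```

send_rows([
  [0,0,0,-4],
  [0,0,0,-4],
  [0,0,0,-4],
  [0,0,0,-4],
])

```text
time_s: 5.6
eef_pos: [0.4429, 0.2612, 0.0537]
ee_rot: [0.501, 0.865, 0.0, 0.0]
wrist_force: [1.2, 0.7, -0.1]
gripper_width: 0.505
grip_force: 20.7
```

```bash
python3 s.py|grep -E "torq|wrist"
```

```text
wrist_force [ 1.22863989  0.65351889 -0.10718932]
torque [-0.00605991 -0.17547188  0.04561646]
```

send_rows([
  [0,0,0,-4],
  [0,0,0,-4],
  [0,0,0,-4],
  [0,0,0,-4],
])

```text
time_s: 6.0
eef_pos: [0.443, 0.2612, 0.0537]
ee_rot: [0.617, 0.787, 0.001, 0.0]
wrist_force: [1.5, 0.4, -0.8]
gripper_width: 0.504
grip_force: 20.7
```

```bash
python3 s.py|grep -E "torq|wrist"
```

```text
wrist_force [ 1.54331283  0.44622308 -0.80422349]
torque [ 0.04829754 -0.24075486 -0.0205808 ]
```

send_rows([
  [0,0,0,-6],
  [0,0,0,-6],
  [0,0,0,-6],
  [0,0,0,-6],
  [0,0,0,0],
  [0,0,0,0],
])

```text
time_s: 6.6
eef_pos: [0.4431, 0.2615, 0.0539]
ee_rot: [0.765, 0.644, 0.001, 0.0]
wrist_force: [3.2, 2.9, -1.0]
gripper_width: 0.508
grip_force: 20.6
```

```bash
python3 s.py|grep -E "torq|wrist"
```

```text
wrist_force [ 3.24227401  2.89373196 -0.9848406 ]
torque [ 0.44410964 -0.46895702  0.02929638]
```

send_rows([
  [0,0,0,0],
  [0,0,0,0],
  [0,0,0,0],
  [0,0,0,0],
  [0,0,20,0],
  [0,0,35,0],
  [0,0,15,0],
], claw=68)

```text
time_s: 7.3
eef_pos: [0.4437, 0.2615, 0.1265]
ee_rot: [0.766, 0.643, 0.002, 0.001]
wrist_force: [0.7, 0.3, -0.3]
gripper_width: 0.682
grip_force: 0.0
```

send_rows([
  [5,-28,0,0],
  [5,-28,0,0],
  [5,-27,0,0],
  [0,0,0,0],
  [0,0,0,0],
])

```text
time_s: 7.8
eef_pos: [0.4575, 0.1777, 0.1238]
ee_rot: [0.767, 0.642, 0.0, -0.0]
wrist_force: [0.5, 1.1, -0.1]
gripper_width: 0.682
grip_force: 0.0
```

```bash
python3 - <<'E'
from meas import *
d=cam("wrist");save(d,"w3.png");np.savez("w3.npz",**d)
print(arm.get_obs()["eef_pos"])
for w in wheels(d): print(np.round(w[:3],4))
E
python3 s.py
```

```text
[0.45742124 0.17817483 0.12379094]
[0.4589 0.1778 0.0222]
[0.4424 0.261  0.0219]
time_s 7.85
eef_pos [0.45742124 0.17817483 0.12379094]
wrist_force [ 0.05721774 -0.39834917  0.95174522]
torque [0.02419212 0.01250763 0.09015654]
gripper_width 0.6798477455762741
grip_force 0.0
```

send_rows([
  [1,0,-30,0],
  [0,0,-25,0],
  [0,0,-15,0],
  [0,0,0,0],
  [0,0,0,0],
])

```text
time_s: 8.35
eef_pos: [0.4583, 0.1787, 0.0539]
ee_rot: [0.766, 0.643, -0.0, -0.0]
wrist_force: [0.0, 0.4, -0.8]
gripper_width: 0.68
grip_force: 0.0
```

send_rows([
  [0,0,0,0],
  [0,0,0,0],
  [0,0,0,0],
  [0,0,0,0],
  [0,0,0,0],
  [0,0,0.5,0],
], claw=40)

```text
time_s: 8.95
eef_pos: [0.4594, 0.1784, 0.0552]
ee_rot: [0.766, 0.643, 0.001, 0.0]
wrist_force: [1.2, 1.2, 1.4]
gripper_width: 0.503
grip_force: 21.0
```

```bash
python3 s.py|grep -E "torq|wrist"
```

```text
wrist_force [1.19990978 1.22561036 1.36780932]
torque [ 0.21647112 -0.24250407  0.07646441]
```

send_rows([
  [0,0,0,3],
  [0,0,0,4],
  [0,0,0,4],
])

```text
time_s: 9.25
eef_pos: [0.459, 0.1783, 0.0551]
ee_rot: [0.7, 0.714, 0.001, 0.0]
wrist_force: [-2.1, 2.3, 6.0]
gripper_width: 0.505
grip_force: 21.4
```

```bash
python3 s.py|grep -E "torq|wrist"
```

```text
wrist_force [-2.10379805  2.25765375  6.0428975 ]
torque [ 0.35404619  0.19004551 -0.01469725]
```

send_rows([
  [0,0,0,4],
  [0,0,0,4],
])

```text
time_s: 9.45
eef_pos: [0.4588, 0.1783, 0.0551]
ee_rot: [0.648, 0.761, 0.0, -0.0]
wrist_force: [-2.8, 2.6, 7.3]
gripper_width: 0.508
grip_force: 21.5
```

```bash
python3 s.py|grep -E "torq|wrist"
```

```text
wrist_force [-2.82471035  2.55354667  7.25654822]
torque [0.27211837 0.34541614 0.02398629]
```

send_rows([
  [0,0,0,4],
  [0,0,0,4],
])

```text
time_s: 9.65
eef_pos: [0.4585, 0.1783, 0.0551]
ee_rot: [0.594, 0.805, 0.0, -0.0]
wrist_force: [-3.3, 3.0, 9.0]
gripper_width: 0.505
grip_force: 21.6
```

```bash
python3 s.py|grep -E "torq|wrist"
```

```text
wrist_force [-3.33044552  2.97514625  9.00429944]
torque [ 0.30056256  0.48349528 -0.06962987]
```

send_rows([
  [0,0,0.4,2],
  [0,0,0,2],
])

```text
time_s: 9.85
eef_pos: [0.4584, 0.1781, 0.0551]
ee_rot: [0.566, 0.825, 0.0, -0.0]
wrist_force: [-1.9, 1.2, 5.8]
gripper_width: 0.507
grip_force: 21.3
```

```bash
python3 s.py|grep -E "torq|wrist"
```

```text
wrist_force [-1.85002248  1.1535941   5.75685111]
torque [0.22610037 0.21619691 0.0551481 ]
```

send_rows([
  [0,0,0,3],
  [0,0,0,3],
])

```text
time_s: 10.05
eef_pos: [0.4582, 0.178, 0.0551]
ee_rot: [0.522, 0.853, -0.0, -0.0]
wrist_force: [-3.7, 0.4, 7.2]
gripper_width: 0.508
grip_force: 21.4
```

```bash
python3 s.py|grep -E "torq|wrist"
```

```text
wrist_force [-3.66245347  0.40952964  7.18120289]
torque [ 0.22893317  0.39762195 -0.02255646]
```

send_rows([
  [0,0,0.3,4],
  [0,0,0,4],
])

```text
time_s: 10.25
eef_pos: [0.458, 0.1779, 0.0551]
ee_rot: [0.461, 0.888, -0.0, -0.0]
wrist_force: [-2.8, 0.1, 5.0]
gripper_width: 0.503
grip_force: 21.3
```

```bash
python3 s.py|grep -E "torq|wrist"
```

```text
wrist_force [-2.81076495  0.08057399  5.01568296]
torque [ 0.08674721  0.34767006 -0.00522902]
```

send_rows([
  [0,0,0.2,4],
  [0,0,0,4],
  [0,0,0,4],
])

```text
time_s: 10.55
eef_pos: [0.4577, 0.1776, 0.0551]
ee_rot: [0.365, 0.931, -0.001, -0.001]
wrist_force: [-2.6, -0.6, 4.4]
gripper_width: 0.507
grip_force: 21.3
```

```bash
python3 s.py|grep -E "torq|wrist"
```

```text
wrist_force [-2.64910531 -0.62623667  4.41958457]
torque [-0.10818488  0.47555924 -0.0299049 ]
```

send_rows([
  [0,0,0,6],
  [0,0,0,6],
  [0,0,0,6],
  [0,0,0,6],
  [0,0,0,6],
  [0,0,0,0],
])

```text
time_s: 11.15
eef_pos: [0.4572, 0.1769, 0.0552]
ee_rot: [0.112, 0.994, -0.001, -0.001]
wrist_force: [-5.4, -5.1, 6.9]
gripper_width: 0.506
grip_force: 21.6
```

```bash
python3 s.py|grep -E "torq|wrist"
```

```text
wrist_force [-5.39666247 -5.06993323  6.85238322]
torque [-0.65741693  0.79512616  0.03742198]
```

send_rows([
  [0,0,0,0],
  [0,0,0,0],
  [0,0,0,0],
  [0,0,0,0],
  [0,0,20,0],
  [0,0,35,0],
  [0,0,15,0],
], claw=68)

```text
time_s: 11.85
eef_pos: [0.4599, 0.1784, 0.1278]
ee_rot: [0.113, 0.994, 0.001, 0.002]
wrist_force: [0.4, -0.2, 0.3]
gripper_width: 0.678
grip_force: 0.0
```

send_rows([
  [-6,33,0,0],
  [-6,33,0,0],
  [-6,33,0,0],
  [-6,33,0,0],
  [-5,35,0,0],
  [0,0,0,0],
  [0,0,0,0],
  [0,0,0,0],
])

```text
time_s: 12.65
eef_pos: [0.4294, 0.3442, 0.1249]
ee_rot: [0.113, 0.994, -0.0, -0.0]
wrist_force: [0.1, -0.6, 0.2]
gripper_width: 0.682
grip_force: 0.0
```

```bash
python3 - <<'E'
from meas import *
d=cam("wrist");save(d,"w4.png");np.savez("w4.npz",**d)
for w in wheels(d): print(np.round(w[:3],4))
E
python3 s.py
```

```text
[0.4564 0.1783 0.0234]
[0.4413 0.2615 0.0223]
[0.428  0.3451 0.0221]
[0.4202 0.518  0.0108]
time_s 12.7
eef_pos [0.42954972 0.34402488 0.12495277]
wrist_force [-1.17585106 -0.27673588  0.22355178]
torque [-0.01940499 -0.02355212  0.02020631]
gripper_width 0.6797042402644214
grip_force 0.0
```

send_rows([
  [-1,0.5,-30,0],
  [0,0,-25,0],
  [0,0,-15,0],
  [0,0,0,0],
  [0,0,0,0],
])

```text
time_s: 13.2
eef_pos: [0.429, 0.3452, 0.0556]
ee_rot: [0.114, 0.994, -0.0, 0.0]
wrist_force: [0.1, -0.2, 0.3]
gripper_width: 0.678
grip_force: 0.0
```

send_rows([
  [0,0,0,0],
  [0,0,0,0],
  [0,0,0,0],
  [0,0,0,0],
  [0,0,0,0],
  [0,0,0.5,0],
], claw=40)

```text
time_s: 13.8
eef_pos: [0.4295, 0.3455, 0.0569]
ee_rot: [0.113, 0.994, 0.0, 0.001]
wrist_force: [1.8, -3.7, 1.3]
gripper_width: 0.503
grip_force: 20.8
```

```bash
python3 s.py|grep -E "torq|wrist"
```

```text
wrist_force [ 1.76831009 -3.6703429   1.32748518]
torque [-0.67209689 -0.26873031  0.07071028]
```

send_rows([
  [0,0,0,-2],
  [0,0,0,-4],
  [0,0,0,-3],
])

```text
time_s: 14.1
eef_pos: [0.4295, 0.3455, 0.0568]
ee_rot: [0.192, 0.981, 0.0, 0.001]
wrist_force: [1.0, -4.4, 3.9]
gripper_width: 0.5
grip_force: 21.1
```

```bash
python3 s.py|grep -E "torq|wrist"
```

```text
wrist_force [ 1.0396585 -4.3996518  3.8913388]
torque [-0.73369143 -0.07244778  0.0915452 ]
```

send_rows([
  [0,-0.5,0,-2],
  [0,0,0,-3],
])

```text
time_s: 14.3
eef_pos: [0.4295, 0.3454, 0.0569]
ee_rot: [0.234, 0.972, 0.001, 0.001]
wrist_force: [0.6, -2.6, 4.3]
gripper_width: 0.507
grip_force: 20.9
```

```bash
python3 s.py|grep -E "torq|wrist"
```

```text
wrist_force [ 0.59702528 -2.56205373  4.32747983]
torque [-0.41447748 -0.11338564  0.11260042]
```

send_rows([
  [0,0,0,-3],
  [0,0,0,-2],
])

```text
time_s: 14.5
eef_pos: [0.4295, 0.3454, 0.0569]
ee_rot: [0.276, 0.961, 0.001, 0.001]
wrist_force: [0.9, -2.1, 3.5]
gripper_width: 0.506
grip_force: 20.9
```

```bash
python3 s.py|grep -E "torq|wrist"
```

```text
wrist_force [ 0.85938966 -2.10658128  3.54084154]
torque [-0.38663437 -0.05709081  0.12365485]
```

Drag of about 0.1 N m here, clearly more than on the others. On to the catch.

send_rows([
  [0,0,0,-2],
  [0,0,0,-3],
])

```text
time_s: 14.7
eef_pos: [0.4295, 0.3454, 0.0569]
ee_rot: [0.318, 0.948, 0.001, 0.001]
wrist_force: [0.9, -2.6, 3.6]
gripper_width: 0.503
grip_force: 20.9
```

```bash
python3 s.py|grep -E "torq|wrist"
```

```text
wrist_force [ 0.91969776 -2.63289249  3.57481102]
torque [-0.40462798 -0.07830992  0.09820633]
```

send_rows([
  [0,0,0,-2],
  [0,0,0,-2],
])

```text
time_s: 14.9
eef_pos: [0.4295, 0.3454, 0.0569]
ee_rot: [0.351, 0.936, 0.001, 0.001]
wrist_force: [0.1, -1.6, 3.9]
gripper_width: 0.501
grip_force: 20.9
```

```bash
python3 s.py|grep -E "torq|wrist"
```

```text
wrist_force [ 0.08494563 -1.58689975  3.89103303]
torque [-0.46343003 -0.05156919  0.06166503]
```

send_rows([
  [0,0,0,-2],
  [0,0,0,-2],
])

```text
time_s: 15.1
eef_pos: [0.4295, 0.3455, 0.0569]
ee_rot: [0.383, 0.924, 0.001, 0.001]
wrist_force: [0.9, -3.0, 4.4]
gripper_width: 0.5
grip_force: 20.9
```

```bash
python3 s.py|grep -E "torq|wrist"
```

```text
wrist_force [ 0.94415187 -2.99442174  4.42736825]
torque [-0.3768765  -0.10513294  0.07778583]
```

send_rows([
  [0,0,0,-2],
  [0,0,0,-2],
])

```text
time_s: 15.3
eef_pos: [0.4294, 0.3454, 0.0568]
ee_rot: [0.415, 0.91, 0.001, 0.001]
wrist_force: [-0.0, -1.7, 2.8]
gripper_width: 0.502
grip_force: 21.0
```

```bash
python3 s.py|grep -E "torq|wrist"
```

```text
wrist_force [-0.02638412 -1.68085412  2.84546929]
torque [-0.40266824 -0.04190304  0.15761768]
```

send_rows([
  [0,0,0,-2],
  [0,0,0,-2],
])

```text
time_s: 15.5
eef_pos: [0.4293, 0.3453, 0.0569]
ee_rot: [0.447, 0.895, 0.001, 0.001]
wrist_force: [0.2, -3.7, 4.8]
gripper_width: 0.507
grip_force: 21.1
```

```bash
python3 s.py|grep -E "torq|wrist"
```

```text
wrist_force [ 0.20207283 -3.66943838  4.80082493]
torque [-0.5243909   0.02424474  0.28393337]
```

send_rows([
  [0,-0.3,0,1.5],
  [0,-0.2,0,1.5],
  [0,0,0,0],
  [0,0,1,0],
  [0,0,2,0],
  [0,0,3,0],
  [0,0,5,0],
  [0,0,5,0],
])

```text
time_s: 16.3
eef_pos: [0.428, 0.3446, 0.0719]
ee_rot: [0.423, 0.906, -0.0, -0.001]
wrist_force: [0.6, 0.6, -2.7]
gripper_width: 0.506
grip_force: 21.2
```

```bash
python3 s.py
```

```text
time_s 16.3
eef_pos [0.42804978 0.3445982  0.07187617]
wrist_force [ 0.58532592  0.58081807 -2.68818441]
torque [ 0.03697618 -0.01539345 -0.03933713]
gripper_width 0.5055483150514252
grip_force 21.196297109127045
```

send_rows([
  [0,0,30,0],
  [15,-6,30,0],
  [32,-14,0,1],
  [32,-14,0,1],
  [32,-14,0,1],
  [32,-14,0,1],
  [32,-14,0,1],
  [32,-14,0,1],
  [21,-11,0,0.5],
  [0,0,0,0],
], squeeze=30)

```text
time_s: 17.3
eef_pos: [0.659, 0.2415, 0.132]
ee_rot: [0.372, 0.928, 0.0, 0.001]
wrist_force: [0.0, -0.1, -1.7]
gripper_width: 0.502
grip_force: 32.5
```

send_rows([
  [0,0,0,0],
  [0,0,0,0],
])

```text
time_s: 17.5
eef_pos: [0.6554, 0.2442, 0.1314]
ee_rot: [0.37, 0.929, -0.0, -0.001]
wrist_force: [0.1, -0.1, -2.6]
gripper_width: 0.502
grip_force: 32.5
```

```bash
python3 - <<'E'
from meas import *
d=cam("wrist");save(d,"w5.png");np.savez("w5.npz",**d)
d=cam("side");save(d,"side5.png");np.savez("side5.npz",**d)
d=cam("scene");np.savez("scene5.npz",**d)
E
python3 s.py
```

```text
time_s 17.65
eef_pos [0.65558699 0.24434083 0.13179112]
wrist_force [ 0.17867415 -0.40088427 -1.96218025]
torque [0.0070179  0.00192936 0.01941269]
gripper_width 0.4993914662786552
grip_force 32.53804564476013
```

View pics/w5.png

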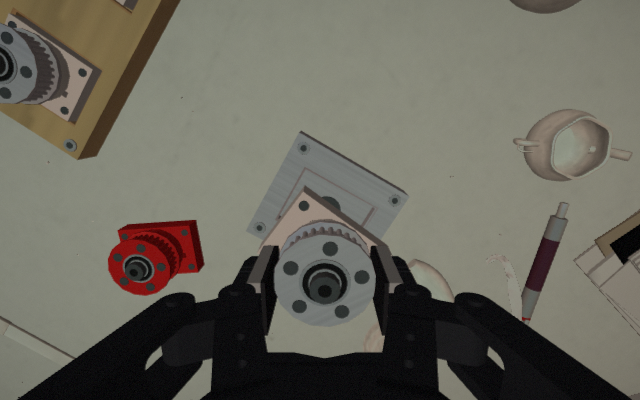

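View pics/side5.png

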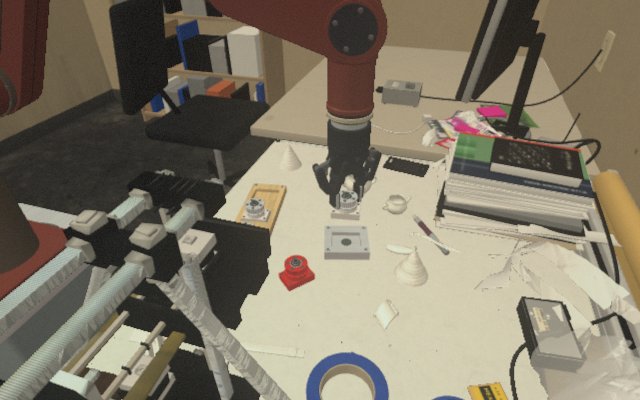

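```bash
cat > rel.py <<'E'
from h import *
import sys
def edges(d,m,zp,cols,rows,hx,hy,c0):
    a=np.array([plane(d,u,np.argmax(m[:,u])-.5,zp)[:2] for u in cols if m[:,u].any()],np.float32)
    b=np.array([plane(d,np.argmax(m[v])-.5,v,zp)[:2] for v in rows if m[v].any()],np.float32)
    L=[]
    for p in(a,b):
        vx,vy,x,y=cv2.fitLine(p,cv2.DIST_HUBER,0,.001,.001).ravel();L.append((np.array([vx,vy]),np.array([x,y]),np.abs((p-[x,y])@[-vy,vx]).mean()))
    out=[]
    for t,p,r in L: out.append((np.degrees(np.arctan2(t[1],t[0]))%180,round(r*1000,2)))
    # long edge a: offset hy ; edge b: offset hx
    A=[];B=[]
    for (t,p,_),h in zip(L,(hy,hx)):
        n=np.array([-t[1],t[0]]); 
        if n@(c0-p)<0:n=-n
        A.append(n);B.append(n@p+h)
    return np.linalg.solve(A,B),out
if __name__=="__main__":
    d=dict(np.load("w5.npz"));P=cloud(d);z=P[...,2];u=np.arange(640)[None];
    m=(z>.088)&(z<.106); m[:, :255]=0;m[:,395:]=0
    print("base z",np.median(z[195:225,305:315]))
    k=cv2.morphologyEx(m.astype(np.uint8),cv2.MORPH_OPEN,np.ones((3,3)))
    print("base",edges(d,k,np.median(z[195:225,305:315]),range(312,368),range(196,238),.028,.02,np.array([.657,.244])))
    m=(z>.010)&(z<.026);m[:,:240]=0;m[:,415:]=0
    k=cv2.morphologyEx(m.astype(np.uint8),cv2.MORPH_OPEN,np.ones((3,3)))
    print("block",edges(d,k,.02,range(312,398),range(142,222),.046,.042,np.array([.657,.244])))
E
python3 rel.py
```

```text
base z 0.09814526356083186
base (array([0.65329254, 0.24725363], dtype=float32), [(np.float32(9.492508), np.float32(0.18)), (np.float32(99.6161), np.float32(0.1))])
block (array([0.65775865, 0.24432167], dtype=float32), [(np.float32(16.533972), np.float32(0.19)), (np.float32(106.49117), np.float32(0.19))])
```

```bash
python3 - <<'E'
from h import *
from scipy.optimize import least_squares
d=dict(np.load("w5.npz"));P=cloud(d);z=P[...,2]
print("wheel z",np.median(z[260:275,300:350]), z[280:292:3,318:332:3].round(4))
m=((z>.120)&(z<.131)).astype(np.uint8);m[:,:262]=0;m[:,390:]=0;m[:225]=0
zt=np.median(z[(m>0)])
print(zt)
c=max(cv2.findContours(m,0,cv2.CHAIN_APPROX_NONE)[0],key=cv2.contourArea)[:,0]
print(c.min(0),c.max(0))
c=c[((c[:,0]>285)&(c[:,0]<365))&((c[:,1]<262)|(c[:,1]>300))]
w=np.array([plane(d,u,v,.1262)[:2] for u,v in c])
f=least_squares(lambda q:np.hypot(*(w-q[:2]).T)-q[2],[.657,.244,.022],loss="soft_l1",f_scale=.0005)
print("wheel",f.x,np.median(np.abs(f.fun)))
h=(d["image"].max(2)<60).astype(np.uint8);
# black hub ring
h[:, :298]=0;h[:,352:]=0;h[:255]=0;h[312:]=0
p=np.argwhere(h);print("hub px",p[:,::-1].min(0),p[:,::-1].max(0), plane(d,325,282,.1262))
# base edge extents
mb=((z>.088)&(z<.106))
for v in (190,200,215,230,245): 
    x=np.nonzero(mb[v])[0];print(v,x.min(),x.max(),P[v,x.min()].round(4),P[v,x.max()].round(4))
E
```

```text
wheel z 0.12670995858768158 [[0.1324 0.1335 0.1323 0.1325 0.1328]
 [0.1318 0.133  0.1317 0.1331 0.1318]
 [0.1321 0.1325 0.1329 0.1326 0.1334]
 [0.1328 0.132  0.133  0.1324 0.1329]]
0.12621722309801764
[262 233] [389 326]
wheel [0.65416992 0.24555037 0.02172342] 0.0001358009016134646
hub px [298 255] [348 311] [0.6545203  0.24557347 0.1262    ]
190 302 309 [0.6238 0.2589 0.0913] [0.6266 0.2609 0.0884]
200 294 322 [0.6249 0.252  0.0898] [0.6348 0.2622 0.0893]
215 283 343 [0.6266 0.2425 0.0907] [0.6483 0.2644 0.0884]
230 272 364 [0.6282 0.2328 0.0914] [0.6621 0.2668 0.0883]
245 260 385 [0.63   0.2214 0.0897] [0.6763 0.2692 0.088 ]
```

```bash
sed -i 's/(z>.088)&(z<.106)/(z>.0955)\&(z<.106)/; s/(z>.010)&(z<.026)/(z>.0172)\&(z<.026)/' rel.py; python3 rel.py; python3 - <<'E'
from rel import *
d=dict(np.load("w1.npz"));P=cloud(d);z=P[...,2]
m=((z>.0165)&(z<.026));m[:,:375]=0;m[:,480:]=0
c=max(cv2.findContours(m.astype(np.uint8),0,cv2.CHAIN_APPROX_NONE)[0],key=cv2.contourArea)[:,0]
print(cv2.minAreaRect(np.array([plane(d,u,v,.02)[:2] for u,v in c],np.float32)))
E
```

```text
base z 0.09814526356083186
base (array([0.65423185, 0.24573481], dtype=float32), [(np.float32(9.594515), np.float32(0.16)), (np.float32(99.44923), np.float32(0.14))])
block (array([0.65793717, 0.24371873], dtype=float32), [(np.float32(16.528088), np.float32(0.18)), (np.float32(106.49117), np.float32(0.19))])
((0.6575777530670166, 0.24383346736431122), (0.09216444194316864, 0.08508574217557907), 16.478866577148438)
```

send_rows([
  [2,-1,0,3.5],
  [1.8,-0.7,0,3.5],
  [0,0,-15,0],
  [0,0,-20,0],
  [0,0,-10,0],
  [0,0,-5,0],
  [0,0,0,0],
  [0,0,0,0],
  [0,0,0,0],
])

```text
time_s: 18.55
eef_pos: [0.6611, 0.242, 0.0829]
ee_rot: [0.313, 0.95, 0.001, 0.001]
wrist_force: [1.1, -1.1, -1.5]
gripper_width: 0.5
grip_force: 32.5
```

```bash
python3 s.py; python3 - <<'E'
from rel import *
d=cam("wrist");save(d,"w6.png");np.savez("w6.npz",**d)
P=cloud(d);z=P[...,2]
m=(z>.0455)&(z<.056); m[:, :255]=0;m[:,395:]=0
zt=np.median(z[200:220,305:315]);print("base z",zt)
k=cv2.morphologyEx(m.astype(np.uint8),cv2.MORPH_OPEN,np.ones((3,3)))
print("base",edges(d,k,zt,range(312,368),range(196,238),.028,.02,np.array([.657,.244])))
m=(z>.0172)&(z<.026);m[:,:225]=0;m[:,440:]=0
k=cv2.morphologyEx(m.astype(np.uint8),cv2.MORPH_OPEN,np.ones((3,3)))
print(k.any(1).argmax(),k[:, :].sum())
print("block",edges(d,k,.02,range(318,390),range(170,225),.046,.042,np.array([.657,.244])))
E
```

```text
time_s 18.55
eef_pos [0.66106331 0.24198898 0.08288708]
wrist_force [ 1.1226021  -1.08672001 -1.52667824]
torque [-0.03273963  0.06304684  0.00302558]
gripper_width 0.500170740461512
grip_force 32.543824911117554
base z 0.04963457349238613
base (array([0.659703  , 0.24378912], dtype=float32), [(np.float32(16.23757), np.float32(0.13)), (np.float32(106.38202), np.float32(0.1))])
124 9202
block (array([0.6578869 , 0.24375007], dtype=float32), [(np.float32(16.7132), np.float32(0.16)), (np.float32(106.51572), np.float32(0.11))])
```

View pics/w6.png

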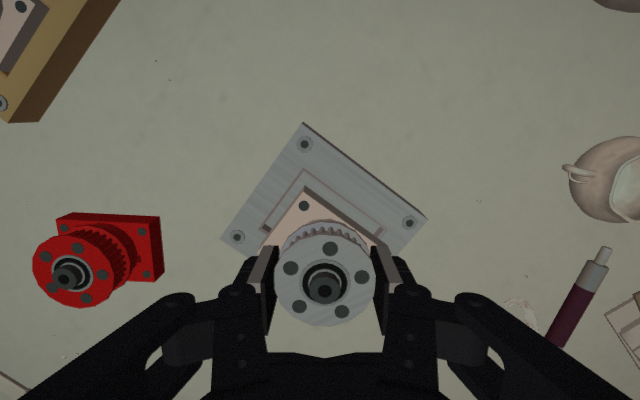

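Idler square over the nest (base corner at (305,188), nest behind it), about 1.8 mm too far in +x; correct and come down.

send_rows([
  [-1.8,0,-5,0.4],
  [0,0,-5,0],
  [0,0,-3,0],
  [0,0,0,0],
  [0,0,0,0],
  [0,0,0,0],
])

```text
time_s: 19.2
eef_pos: [0.6587, 0.2418, 0.0689]
ee_rot: [0.31, 0.951, 0.0, 0.0]
wrist_force: [-0.1, -0.5, -2.3]
gripper_width: 0.497
grip_force: 32.5
```

```bash
python3 s.py
```

```text
time_s 19.2
eef_pos [0.6586819  0.24182644 0.06887045]
wrist_force [-0.08499109 -0.48710284 -2.32258957]
torque [ 0.02055718 -0.03414914  0.018077  ]
gripper_width 0.4974018502525731
grip_force 32.54363179206848
```

send_rows([
  [0.5,0.1,0,0],
  [0,0,-1.5,0],
  [0,0,-1.5,0],
  [0,0,-1,0],
  [0,0,-1,0],
  [0,0,0,0],
])

```text
time_s: 19.8
eef_pos: [0.6588, 0.2419, 0.0634]
ee_rot: [0.31, 0.951, -0.0, -0.0]
wrist_force: [0.4, 0.2, -2.6]
gripper_width: 0.503
grip_force: 32.5
```

send_rows([
  [0,0,-1,0],
  [0,0,-1,0],
  [0,0,-1,0],
  [0,0,0,0],
])

```text
time_s: 20.2
eef_pos: [0.6588, 0.2419, 0.0604]
ee_rot: [0.31, 0.951, -0.0, -0.0]
wrist_force: [0.5, 0.4, -1.9]
gripper_width: 0.5
grip_force: 32.5
```

Going in freely. Rest of the way.

send_rows([
  [0,0,-1,0],
  [0,0,-1,0],
  [0,0,-0.5,0],
  [0,0,0,0],
])

```text
time_s: 20.6
eef_pos: [0.6589, 0.2419, 0.058]
ee_rot: [0.31, 0.951, -0.0, -0.0]
wrist_force: [-0.3, -1.0, -2.1]
gripper_width: 0.503
grip_force: 32.5
```

send_rows([
  [0,0,-0.5,0],
  [0,0,-0.3,0],
  [0,0,0,0],
])

```text
time_s: 20.9
eef_pos: [0.6589, 0.2419, 0.0573]
ee_rot: [0.31, 0.951, -0.0, -0.0]
wrist_force: [-1.3, -0.5, -2.4]
gripper_width: 0.506
grip_force: 32.5
```

send_rows([
  [0,0,-0.4,0],
  [0,0,-0.3,0],
  [0,0,0,0],
])

```text
time_s: 21.2
eef_pos: [0.659, 0.2419, 0.057]
ee_rot: [0.31, 0.951, 0.0, 0.0]
wrist_force: [-2.2, -0.9, 0.7]
gripper_width: 0.499
grip_force: 32.8
```

On the floor; release, lift and check.

send_rows([
  [0,0,0,0],
  [0,0,0,0],
  [0,0,0,0],
  [0,0,0,0],
  [0,0,0,0],
  [0,0,15,0],
  [0,0,35,0],
  [0,0,40,0],
  [0,0,40,0],
], claw=68, squeeze=20)

```text
time_s: 22.1
eef_pos: [0.6589, 0.2419, 0.1891]
ee_rot: [0.31, 0.951, 0.0, 0.0]
wrist_force: [-0.1, 0.8, -1.5]
gripper_width: 0.678
grip_force: 0.0
```

send_rows([
  [-20,-10,40,0],
  [-20,-10,20,0],
  [-20,-10,0,0],
  [0,0,0,0],
  [0,0,0,0],
])

```text
time_s: 22.6
eef_pos: [0.5991, 0.2119, 0.2479]
ee_rot: [0.31, 0.951, 0.0, 0.001]
wrist_force: [-0.3, -0.0, -0.1]
gripper_width: 0.677
grip_force: 0.0
```

```bash
python3 - <<'E'
from rel import *
d=cam("wrist");save(d,"w7.png");np.savez("w7.npz",**d)
P=cloud(d);z=P[...,2]
print(arm.get_obs()["eef_pos"])
m=((z>.047)&(z<.057)).astype(np.uint8)
for c in cv2.findContours(m,0,cv2.CHAIN_APPROX_NONE)[0]:
    if cv2.contourArea(c)<300: continue
    w=np.array([plane(d,u,v,.052)[:2] for u,v in c[:,0]],np.float32)
    q=np.zeros_like(m);cv2.drawContours(q,[c],-1,1,-1)
    print(cv2.minEnclosingCircle(w),"z",np.median(z[(q>0)&(m>0)]))
dd=np.hypot(P[...,0]-.658,P[...,1]-.244)
b=(dd>.024)&(dd<.03)&(d["image"].min(2)>120);print("z hist",np.histogram(z[b],np.arange(.006,.034,.002)))
b=(dd>.0405)&(dd<.044);print("block top",np.median(z[b]))
b=(np.hypot(P[...,0]-.4439,P[...,1]-.2615)<.018)&(z>.045);print("rack wheel z",np.median(z[b]))
b=(dd<.018)&(z>.045);print("block wheel z",np.median(z[b]))
E
```

```text
[0.59935812 0.21202798 0.2472261 ]
((0.5114706754684448, -0.10211877524852753), 0.04467979446053505) z 0.05268620150054215
((0.8905001282691956, 0.4201013147830963), 0.05301322788000107) z 0.051901405020013724
((0.6579496264457703, 0.2431241273880005), 0.022115390747785568) z 0.051894913476917603
((0.45867934823036194, 0.17768926918506622), 0.022070493549108505) z 0.05188602009028925
((0.4430333971977234, 0.2606528401374817), 0.021784408017992973) z 0.05187368698213157
z hist (array([ 0,  0,  0,  0,  0,  0,  0,  1, 29,  9,  1,  0,  0,  0]), array([0.006, 0.008, 0.01 , 0.012, 0.014, 0.016, 0.018, 0.02 , 0.022,
       0.024, 0.026, 0.028, 0.03 , 0.032, 0.034]))
block top 0.29371240319307446
rack wheel z 0.052221757693569404
block wheel z 0.052126261168439186
```

View pics/w7.png

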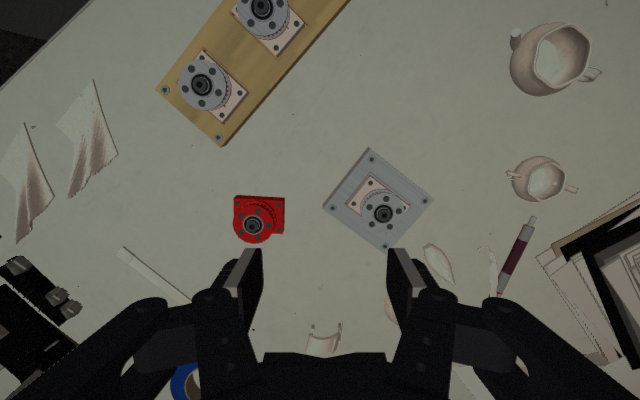

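The idler sits in the block at (385,212), its wheel top level with those in the rack. Quick check of the turned angles from the 5-hole pattern (mod 72°), before handing in.

```bash
python3 - <<'E'
from h import *
def ph(d,x,y):
    g=cv2.cvtColor(d["image"],cv2.COLOR_RGB2GRAY).astype(np.float32);a=np.radians(np.arange(0,360,2));M=np.linalg.inv(d["W"]);s=[];best=(0,0)
    for r in np.arange(.012,.018,.001):
        p=np.stack([x+r*np.cos(a),y+r*np.sin(a),0*a+.052,0*a+1],1)@M.T
        u=(p[:,0]/p[:,2]*d["fx"]+d["cx"]).astype(np.float32)[None];v=(p[:,1]/p[:,2]*d["fy"]+d["cy"]).astype(np.float32)[None]
        f=-np.sum(cv2.remap(g,u,v,1)[0]*np.exp(-5j*a))
        best=max(best,(abs(f),np.degrees(-np.angle(f))/5%72))
    return round(best[1],1)
L=lambda n:dict(np.load(n))
print("A",ph(L("w1.npz"),.4587,.1781),ph(L("w2.npz"),.4585,.178),"->",ph(L("w7.npz"),.4587,.1777))
print("B",ph(L("w1.npz"),.4439,.2616),ph(L("w2.npz"),.4433,.2614),"->",ph(L("w3.npz"),.4424,.261),ph(L("w7.npz"),.443,.2607))
print("C",ph(L("w1.npz"),.4289,.345),ph(L("w2.npz"),.4285,.3445))
E
```

```text
A 14.6 14.6 -> 29.6
B 12.2 12.5 -> 66.4 65.0
C 15.0 15.0
```

```bash
python3 -c "
from workcell import arm
print(arm.finish_job())"
```

```text
the job is handed in; nothing more can be done
None
```

All three wheels were tried: the idler at the far (+y) end of the rack binds (it caught after about 40°) and now sits home in the press block's nest, the two free ones are still seated in the rack turned about 87° and 90°, and the job is handed in; the judge's result was not shown.

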